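Clear the saw's outfeed bed and draw the blanks to the stop

TASK

Switch off the isolator by pushing its lever all the way over, away from you; then, with the scraper and never with the gripper's own fingers, wipe all loose offcuts off the bed into the tray beside it, and stand the scraper back upright on its rest. After that draw every sawn blank towards you across the clean bed, by pressing on it and pulling, until it lies flat and square with its front edge against the front stop. Last, switch the isolator fully on again by pulling its lever back towards you; leave the other things on the bench where they are.

Things in the scene. Friction and masses are not known exactly. Their poses are not given: they have to be found in the camera images.
- bed: fixed steel outfeed bed, 280 (x) x 380 (y) x 80 mm high; origin at the centre of its underside on the table; its -x side faces the robot, turned up to 0.12 rad. Flat, waxed, slippery top, z = 80 mm; side edges (y = +-190 mm) open along the front half, along the rear half (x over 25 mm) with guide strips 6 mm thick, 10 mm high. Rear: wooden fence, inner face x = +128 mm, 40 mm high
- stop (a point): middle of the low steel stop bar along the bed's whole front edge: on the bar's inner face (bed x = -128 mm), at the bed's top; the bar is 12 mm thick and stands 10 mm above the top; axes as the bed's
- tray: fixed open grey tray, 200 (x) x 100 (y) x 70 mm high, walls and floor about 4 mm; stands 4 mm beside the left or the right edge of the bed (it changes), towards its front, parallel to it; centre 70 mm before the bed's centre; its rim is 10 mm lower than the bed's top; origin at the centre of its underside
- rest: fixed wooden block, 140 (x) x 100 (y) x 80 mm high, on the other side of the bed from the tray, also 4 mm from the bed's edge, its top level with the bed's top; the scraper's place is on it; origin at the centre of its underside
- scraper: loose wooden scraper block, about 150 g: a foot 96 (x) x 40 (y) x 18 mm high and on its middle an upright grip 60 (x) x 26 (y) mm, from 18 to 64 mm above the underside; origin at the centre of its underside; starts standing on the rest, long side roughly along the bed's x
- blank0: sawn blank of pale wood, a flat plate 100 (x) x 92 (y) x 12 mm, about 90 g, loose; origin at the centre of its underside; starts flat on the rear half of the bed, close before the fence, beside its like; too wide to be gripped, but planed smooth (friction on the bed about 0.4), it slides when a closed gripper presses on it with some 5 to 15 N and moves; may be absent
- blank1: sawn blank of pale wood, a flat plate 100 (x) x 92 (y) x 12 mm, about 90 g, loose; origin at the centre of its underside; starts flat on the rear half of the bed, close before the fence, beside its like; too wide to be gripped, but planed smooth (friction on the bed about 0.4), it slides when a closed gripper presses on it with some 5 to 15 N and moves; may be absent
- blank2: sawn blank of pale wood, a flat plate 100 (x) x 92 (y) x 12 mm, about 90 g, loose; origin at the centre of its underside; starts flat on the rear half of the bed, close before the fence, beside its like; too wide to be gripped, but planed smooth (friction on the bed about 0.4), it slides when a closed gripper presses on it with some 5 to 15 N and moves; may be absent
- chip0: loose offcut of brown wood, a bar 70 x 22 x 16 mm (x, y, z); origin at the centre of its underside as it starts; 25 g; lies on the front half of the bed; may be absent
- chip1: loose offcut of brown wood, a bar 62 x 24 x 18 mm (x, y, z); origin at the centre of its underside as it starts; 25 g; lies on the front half of the bed; may be absent
- chip2: loose offcut of brown wood, a bar 70 x 20 x 15 mm (x, y, z); origin at the centre of its underside as it starts; 25 g; lies on the front half of the bed; may be absent
- chip3: loose offcut of brown wood, a bar 66 x 24 x 16 mm (x, y, z); origin at the centre of its underside as it starts; 25 g; lies on the front half of the bed; may be absent
- chip4: loose offcut of brown wood, a bar 60 x 22 x 18 mm (x, y, z); origin at the centre of its underside as it starts; 25 g; lies on the front half of the bed; may be absent
- isolator (a joint): isolator switch lever, rad: about 0 (up to 0.10) = on, leaning towards the robot (its base's -x); 1.0 = off, leaning away (+x). It turns about its base's y axis and stays where it is left; no spring
- isolator_tip (a point): tip of the isolator's black lever, 80 mm long, on a grey block (turned up to 0.2 rad) standing on the table to the left or right of the bed, beyond the tray or the rest
- isolator_base: the isolator's fixed grey block; origin at the centre of its underside, on the table; the lever swings from its -x to its +x side
- oilcan: grey can, 60 mm across, 110 mm high, on the far side of the bed from the isolator; bystander; origin at its underside
- mug: white mug, 85 mm high, beside the rear of the bed; bystander; origin at its underside
- jar: amber jar, 90 mm high, beside the rear of the bed; bystander; origin at its underside
- wrench: steel wrench lying before the bed's right front corner; bystander; origin at its underside
- tape: black tape measure, 65 x 62 x 34 mm, before the bed's left front corner; bystander; origin at its underside
Things that resemble listed ones, but are neither listed nor needed, are in the scene too. Leave any purple look-alike of the blank0 alone.

How it is judged:
On the way, in this order (a step that is already met when the one before it is completed fails the run):
1. the isolator lever is pushed over to off (value of joint isolator above 0.85 rad), for 0.2 s.
2. all offcuts lie in the tray (x of chip0 in the frame of tray between -0.1 and 0.1 m and y of chip0 in the frame of tray between -0.05 and 0.05 m and z of chip0 in the frame of tray between -0.005 and 0.07 m and x of chip1 in the frame of tray between -0.1 and 0.1 m and y of chip1 in the frame of tray between -0.05 and 0.05 m and z of chip1 in the frame of tray between -0.005 and 0.07 m and x of chip2 in the frame of tray between -0.1 and 0.1 m and y of chip2 in the frame of tray between -0.05 and 0.05 m and z of chip2 in the frame of tray between -0.005 and 0.07 m and x of chip3 in the frame of tray between -0.1 and 0.1 m and y of chip3 in the frame of tray between -0.05 and 0.05 m and z of chip3 in the frame of tray between -0.005 and 0.07 m and x of chip4 in the frame of tray between -0.1 and 0.1 m and y of chip4 in the frame of tray between -0.05 and 0.05 m and z of chip4 in the frame of tray between -0.005 and 0.07 m), for 0.2 s.
3. the scraper stands upright on its rest, let go (x of scraper in the frame of rest between -0.05 and 0.05 m and y of scraper in the frame of rest between -0.045 and 0.045 m and z of scraper in the frame of rest between 0.075 and 0.086 m and angle between scraper's own z axis and vertical below 0.1 rad and contact force between the fingers and scraper below 0.2 N), for 0.2 s.
4. every blank lies flat against the front stop (x of blank0 in the frame of bed between -0.086 and -0.07 m and y of blank0 in the frame of bed between -0.185 and 0.185 m and z of blank0 in the frame of bed between 0.075 and 0.085 m and angle between the x axis of each of blank0, blank1, blank2 and the x axis of bed, either way round below 0.1 rad and angle between each of blank0, blank1, blank2's own z axis and vertical below 0.06 rad and x of blank1 in the frame of bed between -0.086 and -0.07 m and y of blank1 in the frame of bed between -0.185 and 0.185 m and z of blank1 in the frame of bed between 0.075 and 0.085 m and x of blank2 in the frame of bed between -0.086 and -0.07 m and y of blank2 in the frame of bed between -0.185 and 0.185 m and z of blank2 in the frame of bed between 0.075 and 0.085 m), for 0.2 s.
5. the isolator lever is pulled back to on (value of joint isolator below 0.15 rad), for 0.2 s.
At the end, for the whole second after the job is handed in: Isolator below 0.15 rad; offcuts inside the tray, origins below its rim; scraper upright on the rest, within 50 (x) and 45 mm (y) of its centre; blanks flat on the bed, centres 70 to 86 mm before the bed's (78 touches the stop), within 185 mm sideways, square to 0.10 rad; all at rest (all of step 2 and all of step 4 and value of joint isolator below 0.15 rad and x of scraper in the frame of rest between -0.05 and 0.05 m and y of scraper in the frame of rest between -0.045 and 0.045 m and z of scraper in the frame of rest between 0.075 and 0.086 m and angle between scraper's own z axis and vertical below 0.1 rad and linear speed of each of chip0, chip1, chip2, chip3, chip4, blank0, blank1, blank2, scraper below 0.02 m/s).
It fails at once if the fingers touch an offcut (contact force between the fingers and chip0 above 1 N or contact force between the fingers and chip1 above 1 N or contact force between the fingers and chip2 above 1 N or contact force between the fingers and chip3 above 1 N or contact force between the fingers and chip4 above 1 N).
It fails at once if a bystander (oil can, mug, jar, wrench, tape measure) is moved more than 30 mm (distance of any of oilcan, mug, jar, wrench, tape from where it was at the start of the episode above 0.03 m).
Of blank0, blank1, blank2 only 2 to 3 are there at a start; the rules pass over those that are not, and their reading is None.
Of chip0, chip1, chip2, chip3, chip4 only 3 to 5 are there at a start; the rules pass over those that are not, and their reading is None.
At some moment in a run one of blank0, blank1, blank2 may be knocked a few centimetres aside while the robot is not near it.
Once in a run the grip may slacken for a moment while it holds something.
It also fails if it takes over 210 s, if anything falls off the work surface, if the arm or the gripper's body presses on something with over 40 N, if the wrist force passes 120 N, or if a joint passes its speed limit or range.

ROBOT

A 6-joint arm with a two-finger parallel gripper is mounted at the origin on the work surface. World frame = base frame: x ahead of the robot, y to its left, z up, the work surface at z = 0. Lengths are in m, angles in rad, forces in N, time in s.
With the tool pointing down it reaches from about 0.375 to 0.9 m from the base axis. Payload 3.1 kg.
Tool frame: the origin (TCP) lies between the finger pads; the fingertips stand manip.nose_length ahead of it and the grasp point (between the pads) lies 5 mm behind it (manip.nose_length is the distance from the TCP to the fingertips, in m); z points along the fingers, y is the line along which they close (so a half turn about z gives the same grasp; the last joint's range is limited). The gripper opens to 85 mm and grips with 20 to 120 N. Pads are 22 mm wide; open, the fingers measure 114 mm over their backs; the gripper's body (76 mm by 85 mm) begins 54 mm behind the grasp point. The pads swing forward as they close: fully open they stand 13 mm farther back than shut.
Start: joints at [1.121, 0.527, 1.433, -0, 1.181, -0.178], TCP at [0.168, 0.602, 0.206] pointing down, gripper open.
Joint ranges: [-3.08, 3.08], [-0.75, 2.2], [0.22, 2.44], [-1.43, 4.57], [0, 2.65], [-2.85, 2.85]. Speed limits (rad/s): [2.79, 2.79, 3.14, 3.14, 3.14, 3.14].

INTERFACE

Orientations are given as a unit quaternion [x, y, z, w].
In Python, from station import monitor, eyes, job, manip gives the robot as it stands.
- The arm moves only by the shell command python3 -m pendant 'ROWS' [FORCE]. ROWS is JSON, a list that holds one entry, the list of rows, each a list of 7 numbers: the shift along the tool's x, y, z as a fraction of full scale, then the turn, a rotation vector about the tool's x, y, z as a fraction of full scale, then the opening, from 0 (shut) to 1 (fully open). A call has 1 to 20 rows; each row shifts and turns the commanded pose from where the row before left it, along the tool's axes as they then stand; what a row does not reach is not made up. Full scale, the value 1, is 800 mm for a shift and 0.12 rad for a turn. A row lasts 1/10 s, in which the tool goes at most 50 mm and 8.59 degrees, less where a joint would pass 70% of its speed; a pose out of reach is approached as far as the arm can. A call with a number of a shift or a turn outside -1 to 1 is refused whole. A call with a gripper value outside its range is refused whole. The fingers move at their own pace and stop on an object; FORCE is the grip in N (left out, the last holds). Time passes only in rows, so rows that do not move let the fingers close. It gives the time, the measured TCP pose, the force, the opening and the grip force at its end, in the units of the state.
- monitor.sense(): the state, without advancing time (a new reading comes with each control period).
- eyes.snapshot(name): name is "side" or "top" or "wrist"; returns a dict with "pixels" (480x640x3 uint8, red, green, blue), "depth" (480x640 float32, m along the optical axis (not along the pixel's ray), 0 where there is no reading), "intrinsics" (3x3 intrinsics, pixels), "eye" and "attitude" of the camera in the world. Camera axes: x right, y down, z forward; pixel columns grow to the right and rows downward; lengths in m; the calibration is good to about 2 mm. A picture is of the moment at which its call begins.
- job.sign_off(): hands the job in; it is judged then, once.
The state is a dict: "t": time; "q": joint angles; "qd": joint speeds; "tau": joint torques, N m; "tcp_pos": TCP position; "tool_rot": TCP orientation; "force": force on the tool from outside, world axes, zero at the start; "ft_torque": the same for the moment, N m; "finger_gap": opening from 0.0 (shut) to 1.0 (fully open); "gripper_force": force on a finger pad.
Only numpy, scipy, OpenCV 4.12 (cv2) and the standard library are available. Lean on these libraries where they do the work, as an engineer would, in place of code of your own. Each camera call takes 0.05 s, during which the arm holds its last target. There are 200 camera calls.

## Working session

There is one attempt and no reset: what is moved stays moved. The work goes in short steps, Python scripts to look and compute and a shell command to move; the robot and the scene stay as the last step left them, time stands still between calls to the robot, and variables do not carry over. Pictures are saved under pics/ and viewed, at most 14 in all, crops included, and the job is handed in when it is done.

```bash
ls; mkdir -p pics; cat > h.py <<'E'
import numpy as np, cv2
from scipy.spatial.transform import Rotation as R
from station import monitor, eyes, job, manip
def snap(n,fn=None):
    s=eyes.snapshot(n); 
    if fn: cv2.imwrite('pics/'+fn,s['pixels'][:,:,::-1]); np.savez('/tmp/'+fn+'.npz',**{k:np.array(v) for k,v in s.items()})
    return s
def att(s):
    a=np.array(s['attitude']); return a if a.shape==(3,3) else R.from_quat(a).as_matrix()
def cloud(s):
    K=np.array(s['intrinsics']); d=s['depth']; v,u=np.mgrid[:480,:640]
    p=np.stack([(u-K[0,2])/K[0,0]*d,(v-K[1,2])/K[1,1]*d,d],-1)
    w=p@att(s).T+np.array(s['eye']); w[d<=0]=np.nan; return w
def st():
    s=monitor.sense(); print('t',round(s['t'],2),'tcp',np.round(s['tcp_pos'],4),'rot',np.round(R.from_quat(s['tool_rot']).as_matrix(),3).tolist(),'F',np.round(s['force'],1),'gap',round(s['finger_gap'],3),'gf',np.round(s['gripper_force'],1)); return s
def go(target,yaw=None):
    """tool-frame shift (fraction) to world target"""
    s=monitor.sense(); M=R.from_quat(s['tool_rot']).as_matrix(); d=M.T@(np.array(target)-s['tcp_pos']); print('shift mm',np.round(d*1000,1),'frac',np.round(d/.8,4),'len',np.round(np.linalg.norm(d)*1000)); return d
E
python3 - <<'E'
from h import *
st(); print(manip.nose_length)
for n in('top','side'):
    s=snap(n,n+'0.png'); print(n,s['eye'],np.round(att(s),2).tolist(),np.array(s['intrinsics'])[0,0])
E
```

```text
pics
t 0.0 tcp [0.1674 0.6014 0.2046] rot [[-0.963, 0.268, -0.001], [0.268, 0.963, -0.002], [0.0, -0.002, -1.0]] F [ 0.4 -0.  -0.8] gap 0.999 gf 0.0
0.014
top [ 0.42857137 -0.00911108  1.29283756] [[0.0, -1.0, 0.07], [-1.0, -0.01, -0.02], [0.02, -0.07, -1.0]] 510.59070878826714
side [ 0.17916733 -1.02848916  0.79626814] [[0.94, -0.2, 0.27], [-0.33, -0.51, 0.79], [-0.02, -0.84, -0.55]] 490.4824275400289
```

View pics/top0.png

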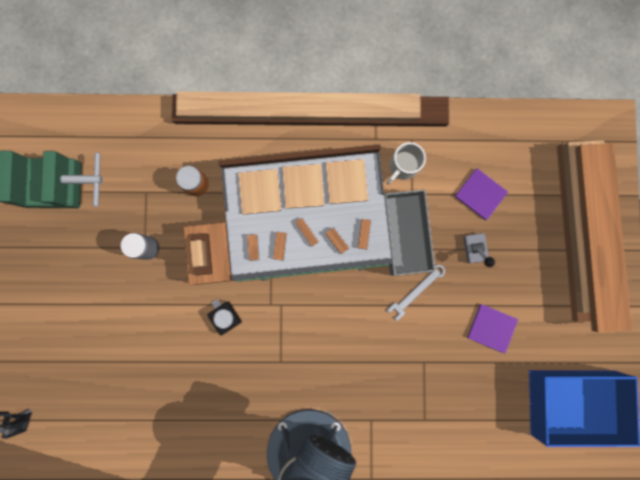

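View pics/side0.png

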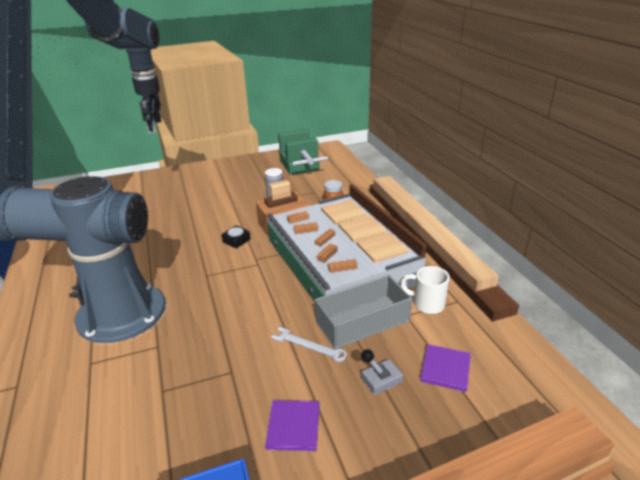

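The top view shows the bed (cols 222-392, rows 150-278), the tray to its right at (410,233), and the rest with the scraper at (205,252). The isolator is at (480,248), there are 5 chips along row ~240 and 3 blanks along row ~188. Next I'll measure.

```bash
cat > meas.py <<'E'
from h import *
s=dict(np.load('/tmp/top0.png.npz')); w=cloud(s); im=s['pixels'].astype(int)
def rect(mask,name):
    p=w[mask][:,:2]*1000; p=p[~np.isnan(p).any(1)]
    r=cv2.minAreaRect(p.astype(np.float32)); print(name,len(p),'c',np.round(r[0],1),'size',np.round(r[1],1),'ang',round(r[2],1),'mean',np.round(p.mean(0),1))
v,u=np.mgrid[:480,:640]
z=w[...,2]
for n,(u0,v0) in dict(bed=(330,220),tray=(410,235),rest=(222,240),floor=(290,350)).items(): print(n,np.round(w[v0,u0],4))
import sys
# components: brown chips & blanks by hue
hsv=cv2.cvtColor(s['pixels'],cv2.COLOR_RGB2HSV)
roi=(u>225)&(u<392)&(v>155)&(v<272)
col=roi&(hsv[...,1]>70)
n,l,stt,c=cv2.connectedComponentsWithStats(col.astype(np.uint8))
for i in range(1,n):
    if stt[i,4]>60: rect(l==i,'col%d z%.3f uv %s'%(i,np.nanmedian(z[l==i]),np.round(c[i])))
top=(abs(z-.08)<.006)&(hsv[...,1]<60)&(u>200)&(u<395)
rect(top,'bedtop')
f=(z>.105)&(z<.135)&(u>215)&(u<385)&(v>140)&(v<170); rect(f,'fence')
t=(u>385)&(u<440)&(v>185)&(v<280)&(z>.055)&(z<.077); rect(t,'trayrim')
rr=(u>180)&(u<235)&(v>215)&(v<290)&(abs(z-.08)<.006)&(hsv[...,1]>70); rect(rr,'rest')
g=(u>180)&(u<235)&(v>215)&(v<290)&(z>.13); rect(g,'grip')
g=(u>180)&(u<235)&(v>215)&(v<290)&(z>.088)&(z<.11); rect(g,'foot')
iso=(u>462)&(u<500)&(v>228)&(v<272)&(z>.01); rect(iso&(z<.06),'isobase'); 
k=iso&(z>.02)&(im.sum(-1)<150); print('lever dark');rect(k,'dark'); print(np.nanmax(z[iso]), np.round(w[iso][np.nanargmax(z[iso])],4), np.nanpercentile(z[iso],[5,20,50,80,95]))
E
python3 meas.py
python3 - <<'E'
import cv2
a=cv2.imread('pics/top0.png'); cv2.imwrite('pics/c1.png',cv2.resize(a[140:290,175:325+180],None,fx=2.4,fy=2.4,interpolation=cv2.INTER_CUBIC))
E
```

```text
bed [ 0.5689 -0.0502  0.0757]
tray [ 5.404e-01 -2.570e-01 -2.000e-04]
rest [0.5189 0.2057 0.0832]
floor [ 0.2499  0.0465 -0.0046]
col1 z0.117 uv [260. 159.] 555 c [718.1  89.8] size [ 50.5 249.2] ang 0.7 mean [710.  116.6]
col2 z0.001 uv [386. 173.] 304 c [ 691.4 -189.3] size [108.5  41.2] ang 0.1 mean [ 699.4 -195.6]
col3 z0.092 uv [346. 181.] 1537 c [660.3 -88.2] size [98.6 89.9] ang 5.3 mean [660.4 -88. ]
col4 z0.092 uv [303. 186.] 1553 c [648.8  15.3] size [98.9 91.4] ang 4.6 mean [648.4  15.2]
col5 z0.092 uv [259. 191.] 1572 c [634.9 118.8] size [99.4 92.6] ang 5.9 mean [634.6 118.3]
col6 z0.094 uv [306. 232.] 230 c [539.8   6.8] size [69.7 18. ] ang 34.5 mean [538.9   6.5]
col7 z0.096 uv [364. 234.] 255 c [ 534.4 -130.2] size [20.1 67.4] ang 82.5 mean [ 534.3 -129.6]
col8 z0.079 uv [227. 255.] 110 c [496.8 196. ] size [103.1   8.7] ang 5.1 mean [483.1 194. ]
col9 z0.098 uv [337. 240.] 246 c [519.3 -65.3] size [61.2 21.9] ang 37.6 mean [518.4 -65.2]
col10 z0.095 uv [279. 246.] 269 c [505.5  70.1] size [24.5 63.5] ang 84.4 mean [505.8  69.2]
col11 z0.097 uv [253. 247.] 235 c [501
[... 152 characters left out ...]

bedtop 10421 c [371.3 -32.5] size [691.9 419. ] ang 6.2 mean [555.9   4.4]
fence 1026 c [717.2  21.9] size [ 14.3 378.3] ang 6.3 mean [716.2  21.8]
trayrim 593 c [ 541.7 -236.1] size [200.4 116.1] ang 6.3 mean [ 544.3 -246.1]
rest 1676 c [488.3 238.5] size [140.  105.5] ang 6.4 mean [488.2 234.3]
grip 330 c [485.1 251.3] size [59.8 27.6] ang 6.8 mean [484.6 249.8]
foot 397 c [479.  225.6] size [113.3  92.2] ang 6.0 mean [482.  243.3]
isobase 550 c [ 507.4 -420.3] size [69.7 51.4] ang 8.8 mean [ 508.5 -416.7]
lever dark
dark 60 c [ 469.4 -423.2] size [19.4 16.2] ang 5.3 mean [ 470.2 -422.1]
0.10911022511646196 [ 0.4688 -0.425   0.1091] [0.01987948 0.02319372 0.02721012 0.04714169 0.10262403]
```

View pics/c1.png

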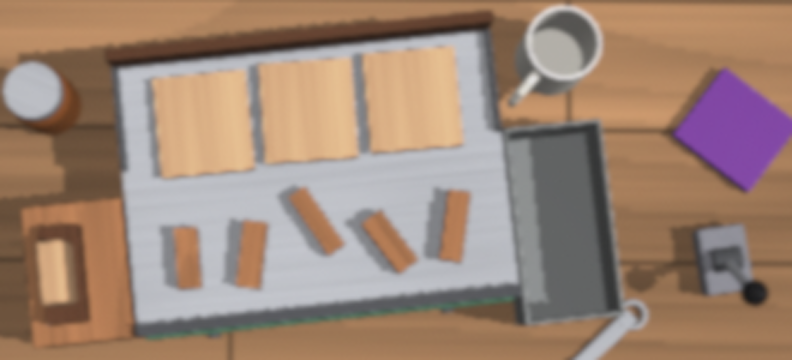

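The crop confirms 5 brown chips, with the blanks square to the bed. The lever ball is at about (755,292) in the crop, leaning towards the robot. Bed yaw is about 0.108 and the bed centre (0.584, 0.007). First I'll turn the tool to the bed axes and travel to the isolator.

```bash
python3 -m pendant '[[[0,0,-0.0312,0,0,-1,0],[0,0,-0.0312,0,0,-1,0],[0,0,-0.0312,0,0,-1,0],[0,0,-0.0312,0,0,-0.16,0],[-0.0346,-0.0457,0,0,0,0,0],[-0.0346,-0.0457,0,0,0,0,0],[-0.0346,-0.0457,0,0,0,0,0],[-0.0346,-0.0457,0,0,0,0,0],[-0.0346,-0.0457,0,0,0,0,0],[-0.0346,-0.0457,0,0,0,0,0],[-0.0346,-0.0457,0,0,0,0,0],[-0.0346,-0.0457,0,0,0,0,0],[-0.0346,-0.0457,0,0,0,0,0]]]'
python3 -m pendant '[[[0.009,-0.0597,0,0,0,0,0],[0.009,-0.0597,0,0,0,0,0],[0.009,-0.0597,0,0,0,0,0],[0.009,-0.0597,0,0,0,0,0],[0.009,-0.0597,0,0,0,0,0],[0.009,-0.0597,0,0,0,0,0],[0.009,-0.0597,0,0,0,0,0],[0.009,-0.0597,0,0,0,0,0],[0.009,-0.0597,0,0,0,0,0],[0.009,-0.0597,0,0,0,0,0],[0.009,-0.0597,0,0,0,0,0],[0.009,-0.0597,0,0,0,0,0],[0.009,-0.0597,0,0,0,0,0],[0.009,-0.0597,0,0,0,0,0],[0.009,-0.0597,0,0,0,0,0],[0,0,0,0,0,0,0]]]'
python3 - <<'E'
from h import *
st(); go([.43,-.424,.30])
E
```

```text
t: 1.4
tcp_pos: [0.4514, 0.3, 0.3051]
tool_rot: [-0.054, 0.999, -0.0, -0.0]
force: [0.8, -0.6, 0.5]
finger_gap: -0.001
gripper_force: 0.0
t: 3.0
tcp_pos: [0.4191, -0.4286, 0.3042]
tool_rot: [-0.051, 0.999, -0.001, -0.0]
force: [0.1, 0.6, -0.2]
finger_gap: -0.002
gripper_force: 0.0
t 3.0 tcp [ 0.4191 -0.4286  0.3042] rot [[-0.995, -0.102, -0.0], [-0.102, 0.995, -0.003], [0.0, -0.003, -1.0]] F [ 0.1  0.6 -0.2] gap -0.002 gf 0.0
shift mm [-11.3   3.5   4.2] frac [-0.0141  0.0044  0.0053] len 13.0
```

```bash
python3 -m pendant '[[[0,0.0055,0.046,0,0,0,0],[0,0,0.046,0,0,0,0],[0,0,0.046,0,0,0,0],[0,0,0.046,0,0,0,0],[0,0,0.046,0,0,0,0],[0,0,0.046,0,0,0,0],[-0.0125,0,0,0,0,0,0],[-0.0125,0,0,0,0,0,0],[-0.0125,0,0,0,0,0,0],[-0.0125,0,0,0,0,0,0],[-0.0125,0,0,0,0,0,0],[-0.0125,0,0,0,0,0,0],[-0.0125,0,0,0,0,0,0],[-0.0125,0,0,0,0,0,0],[-0.0125,0,0,0,0,0,0]]]'; python3 - <<'E'
from h import *
st(); s=snap('top','top1.png'); w=cloud(s);v,u=np.mgrid[:480,:640]
cv2.imwrite('pics/c2.png',cv2.resize(s['pixels'][200:300,420:540,::-1],None,fx=4,fy=4,interpolation=cv2.INTER_CUBIC))
E
```

```text
t: 4.5
tcp_pos: [0.5099, -0.4081, 0.0846]
tool_rot: [-0.054, 0.999, 0.0, -0.0]
force: [0.5, -0.3, -0.8]
finger_gap: 0.001
gripper_force: 0.0
t 4.5 tcp [ 0.5099 -0.4081  0.0846] rot [[-0.994, -0.107, -0.0], [-0.107, 0.994, 0.0], [0.0, 0.0, -1.0]] F [ 0.5 -0.3 -0.8] gap 0.001 gf 0.0
```

View pics/c2.png

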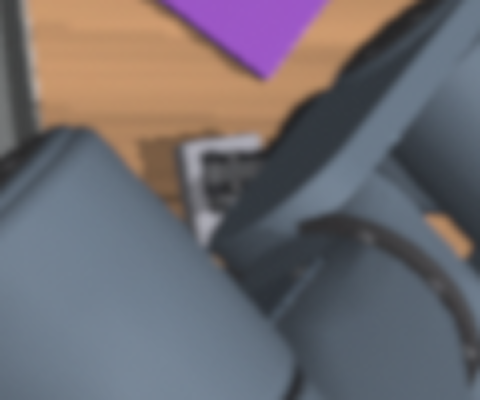

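The arm hides the lever, so I'll push a little further and watch the force.

```bash
for i in 1 ; do python3 -m pendant '[[[-0.006,0,0,0,0,0,0],[-0.006,0,0,0,0,0,0],[0,0,0,0,0,0,0]]]'; done; python3 - <<'E'
from h import *
s=snap('side','side1.png'); cv2.imwrite('pics/c3.png',cv2.resize(s['pixels'][300:420,300:460,::-1],None,fx=4,fy=4,interpolation=cv2.INTER_CUBIC))
E
```

```text
t: 4.85
tcp_pos: [0.5191, -0.4072, 0.0846]
tool_rot: [-0.054, 0.999, -0.0, 0.0]
force: [-0.7, 0.1, -0.7]
finger_gap: -0.001
gripper_force: 0.0
```

View pics/c3.png

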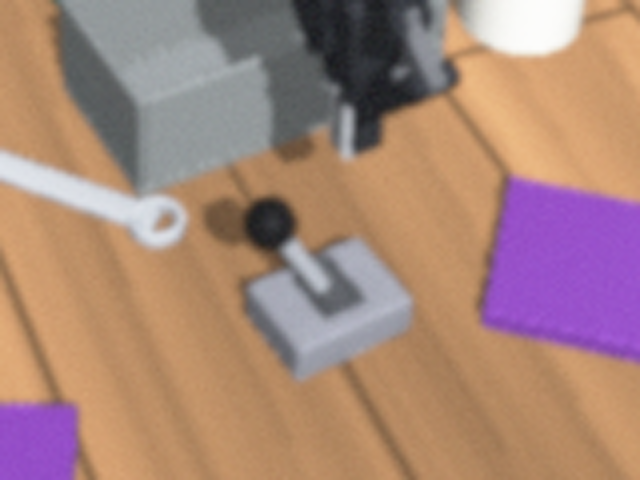

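The finger went past the lever on its left; the ball sits at side-image pixel (367,355). I'll remeasure from the side depth image.

```bash
python3 - <<'E'
from h import *
s=dict(np.load('/tmp/side1.png.npz')); w=cloud(s)
for n,(x,y) in dict(ball=(267,222),rod=(308,265),base=(330,340),b1=(250,300),b2=(355,245),b3=(405,300),b4=(300,345),tip=(358,148)).items():
    u,v=300+x/4,300+y/4; print(n,(u,v),np.round(w[int(round(v)),int(round(u))],4))
s0=dict(np.load('/tmp/top0.png.npz')); w0=cloud(s0); 
print(s0['pixels'][255:270:2,482:498:2].sum(-1)); print(np.round(w0[256:268:2,484:496:2],3).tolist())
E
```

```text
ball (366.75, 355.5) [ 0.4648 -0.4301  0.099 ]
rod (377.0, 366.25) [ 0.4904 -0.4238  0.0552]
base (382.5, 385.0) [ 0.4932 -0.4443  0.0212]
b1 (362.5, 375.0) [ 0.4687 -0.4018  0.0147]
b2 (388.75, 361.25) [ 0.5323 -0.3951  0.0244]
b3 (401.25, 375.0) [ 0.538  -0.438   0.0253]
b4 (375.0, 386.25) [ 0.4778 -0.4444  0.0246]
tip (389.5, 337.0) [ 0.5174 -0.4189  0.1199]
[[297 325 393 376 339 353 357 357]
 [359 270 237 198 189 256 327 345]
 [402 238  95  91 101 135 258 336]
 [340 182  76  93 111 123 208 327]
 [333 199  81  89 104 128 220 339]
 [348 280 150  96 102 163 290 353]
 [334 326 295 250 242 293 329 338]
 [343 344 342 340 341 343 344 345]]
[[[0.484, -0.421, 0.074], [0.484, -0.425, 0.076], [0.487, -0.447, 0.025], [0.488, -0.462, -0.003], [0.488, -0.466, 0.002], [0.488, -0.473, -0.003]], [[0.479, -0.421, 0.074], [0.479, -0.418, 0.097], [0.478, -0.421, 0.1], [0.478, -0.425, 0.104], [0.478, -0.43, 0.102], [0.483, -0.47, 0.004]], [[0.474, -0.414, 0.093], [0.474, -0.417, 0.098], [0.474, -0.42, 0.103], [0.473, -0.423, 0.108], [0.474, -0.43, 0.102], [0.474, -0.435, 0.101]], [[0.469, -0.415, 0.091], [0.469, -0.417, 0.098], [0.469, -0.42, 0.103], [0.469, -0.423, 0.107], [0.469, -0.427, 0.109], [0.469, -0.434, 0.103]], [[0.467, -0.445, 0.002], [0.464, -0.418, 0.096], [0.464, -0.421, 0.099], [0.464, -0.425, 0.101], [0.464, -0.429, 0.104], [0.464, -0.435, 0.1]], [[0.462, -0.445, 0.0], [0.462, -0.452, -0.004], [0.46, -0.422, 0.098], [0.46, -0.425, 0.101], [0.46, -0.43, 0.1], [0.462, -0.47, 0.001]]]
```

```bash
python3 -m pendant '[[[0,0.015,0,0,0,0,0],[0.05,0,0,0,0,0,0],[0.05,0,0,0,0,0,0],[0.025,0,0,0,0,0,0],[0,-0.02,0,0,0,0,0],[0,-0.0145,0,0,0,0,0],[0,0,0,0,0,0,0]]]'; python3 - <<'E'
from h import *
st(); go([.42,-.434,.084])
E
```

```text
t: 5.6
tcp_pos: [0.4215, -0.4353, 0.0851]
tool_rot: [-0.053, 0.999, -0.001, 0.001]
force: [-0.2, 0.1, 0.1]
finger_gap: 0.001
gripper_force: 0.0
t 5.6 tcp [ 0.4215 -0.4353  0.0851] rot [[-0.994, -0.106, 0.002], [-0.106, 0.994, -0.002], [-0.001, -0.003, -1.0]] F [-0.2  0.1  0.1] gap 0.001 gf 0.0
shift mm [1.3 1.5 1.1] frac [0.0016 0.0019 0.0014] len 2.0
```

```bash
python3 -m pendant '[[[-0.012,0.0003,0,0,0,0,0],[-0.012,0.0003,0,0,0,0,0],[-0.012,0.0003,0,0,0,0,0],[-0.012,0.0003,0,0,0,0,0],[-0.012,0.0003,0,0,0,0,0],[-0.012,0.0003,0,0,0,0,0],[-0.012,0.0003,0,0,0,0,0],[-0.012,0.0003,0,0,0,0,0],[-0.012,0.0003,0,0,0,0,0],[-0.012,0.0003,0,0,0,0,0],[0,0,0,0,0,0,0]]]'; python3 - <<'E'
from h import *
st()
s=snap('side','side2.png'); w=cloud(s)
k=(s['pixels'].sum(-1)<130); v,u=np.mgrid[:480,:640]; k&=(u>350)&(u<420)&(v>335)&(v<380)&(w[...,1]<-.41)&(w[...,2]<.12); print(k.sum(),np.round(np.nanmedian(w[k],0),3))
cv2.imwrite('pics/c4.png',cv2.resize(s['pixels'][300:420,300:460,::-1],None,fx=3,fy=3,interpolation=cv2.INTER_CUBIC))
E
```

```text
t: 6.7
tcp_pos: [0.5176, -0.4207, 0.0847]
tool_rot: [-0.054, 0.999, -0.0, 0.0]
force: [0.3, 0.4, 0.0]
finger_gap: -0.0
gripper_force: 0.0
t 6.7 tcp [ 0.5176 -0.4207  0.0847] rot [[-0.994, -0.108, 0.001], [-0.108, 0.994, -0.001], [-0.001, -0.001, -1.0]] F [0.3 0.4 0. ] gap -0.0 gf 0.0
61 [ 0.462 -0.429  0.1  ]
```

View pics/c4.png

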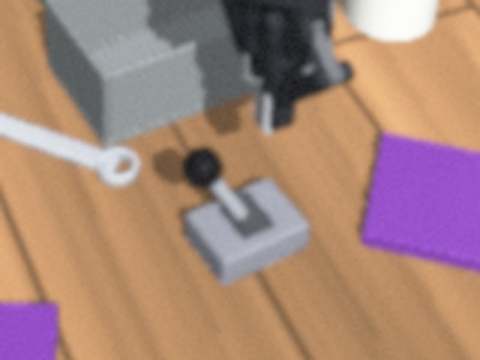

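```bash
python3 - <<'E'
from h import *
s=dict(np.load('/tmp/side2.png.npz')); K=s['intrinsics']; w=cloud(s)
def pr(p): c=att(s).T@(np.array(p)-s['eye']); c=K@c; return c[:2]/c[2]
print('tcp px',pr([.5176,-.4207,.085]),'tip',pr([.5176,-.4207,.071]))
for v in range(310,352,3): print(v,[ '%.3f,%.3f,%.3f'%tuple(w[v,u]) for u in (383,387,391,395)])
E
```

```text
tcp px [389.55845569 350.5624221 ] tip [389.19044409 355.61251577]
310 ['0.501,-0.415,0.191', '0.501,-0.431,0.204', '0.503,-0.441,0.211', '0.509,-0.444,0.212']
313 ['0.501,-0.415,0.183', '0.502,-0.429,0.195', '0.505,-0.439,0.202', '0.511,-0.443,0.203']
316 ['0.502,-0.415,0.175', '0.503,-0.429,0.187', '0.505,-0.439,0.194', '0.510,-0.445,0.198']
319 ['0.506,-0.408,0.161', '0.502,-0.430,0.181', '0.506,-0.438,0.186', '0.517,-0.434,0.179']
322 ['0.505,-0.410,0.155', '0.509,-0.418,0.161', '0.507,-0.438,0.179', '0.517,-0.435,0.173']
325 ['0.572,-0.285,0.016', '0.509,-0.420,0.155', '0.509,-0.435,0.168', '0.517,-0.435,0.165']
328 ['0.572,-0.285,0.006', '0.508,-0.421,0.149', '0.509,-0.436,0.162', '0.509,-0.449,0.173']
331 ['0.571,-0.288,0.000', '0.507,-0.424,0.144', '0.512,-0.430,0.148', '0.510,-0.450,0.166']
334 ['0.567,-0.297,0.000', '0.508,-0.424,0.136', '0.513,-0.430,0.139', '0.510,-0.451,0.159']
337 ['0.561,-0.308,0.003', '0.508,-0.425,0.129', '0.513,-0.431,0.133', '0.520,-0.434,0.133']
340 ['0.558,-0.316,0.002', '0.509,-0.424,0.120', '0.512,-0.433,0.127', '0.522,-0.431,0.122']
343 ['0.554,-0.324,0.002', '0.562,-0.326,0.001', 'nan,nan,nan', '0.579,-0.333,0.001']
346 ['0.550,-0.332,0.001', '0.558,-0.334,0.001', '0.566,-0.339,0.002', '0.575,-0.340,0.000']
349 ['0.547,-0.337,-0.002', '0.555,-0.341,-0.001', '0.564,-0.344,-0.002', '0.571,-0.348,0.000']
```

```bash
python3 - <<'E'
from h import *
print({k:getattr(manip,k) for k in dir(manip) if not k.startswith('__')})
print({k:v for k,v in monitor.sense().items()})
s=snap('side','side3.png'); cv2.imwrite('pics/c5.png',cv2.resize(s['pixels'][180:400,300:500,::-1],None,fx=3,fy=3,interpolation=cv2.INTER_CUBIC)[:600])
E
```

```text
{'PlanningError': <class 'station.PlanningError'>, 'nose_length': 0.014}
{'t': 6.75, 'q': array([-8.50565136e-01,  7.23470676e-01,  1.41914467e+00, -1.44450340e-04,
        9.98811554e-01, -2.52956046e+00]), 'qd': array([-0.01272935, -0.0071962 ,  0.02069905, -0.00405548,  0.00135811,
       -0.00509058]), 'tau': array([ 3.69059751e-01, -4.96575022e+01, -1.52347612e+01,  4.27655457e-02,
       -3.20943980e-02,  1.48030242e-02]), 'tcp_pos': array([ 0.51669736, -0.42060929,  0.08459134]), 'tool_rot': array([-5.41121483e-02,  9.98534859e-01, -1.02687216e-04,  3.46378166e-06]), 'force': array([-0.39690595, -0.17813442, -0.84364823]), 'ft_torque': array([-0.01822024,  0.00205762, -0.03908865]), 'gripper_force': 0.0, 'finger_gap': 0.003140195149507535}
```

View pics/c5.png

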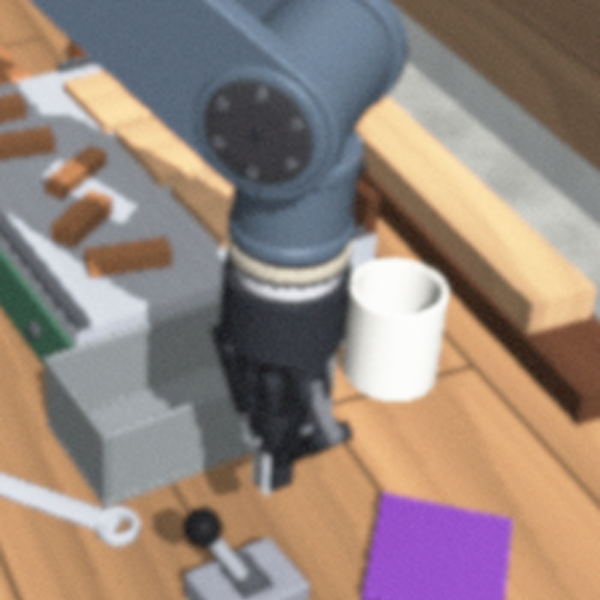

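The fingertips really end near z≈0.11 (side-image row 342), about 35–40 mm higher than TCP plus nose implies, so they passed over the ball. I'll back off, lower 40 mm and push again.

```bash
python3 -m pendant '[[[0,0.0,-0.03,0,0,0,0],[0.05,0,0,0,0,0,0],[0.05,0,0,0,0,0,0],[0.022,-0.005,0,0,0,0,0],[0,0,0.04,0,0,0,0],[0,0,0.04,0,0,0,0],[0,0,0,0,0,0,0]]]'; python3 - <<'E'
from h import *
st(); s=snap('side','side4.png');w=cloud(s)
def pr(p): c=att(s).T@(np.array(p)-s['eye']); c=s['intrinsics']@c; return c[:2]/c[2]
p=np.array(monitor.sense()['tcp_pos']);print(pr(p))
for dz in(0,.014,-.014,-.04):print(dz,pr(p-[0,0,dz]))
cv2.imwrite('pics/c6.png',cv2.resize(s['pixels'][270:410,290:430,::-1],None,fx=4,fy=4,interpolation=cv2.INTER_CUBIC))
E
```

```text
t: 7.5
tcp_pos: [0.4172, -0.4328, 0.041]
tool_rot: [-0.053, 0.999, 0.004, -0.002]
force: [-0.6, 0.4, -0.0]
finger_gap: 0.001
gripper_force: 0.0
t 7.5 tcp [ 0.4172 -0.4328  0.041 ] rot [[-0.994, -0.106, -0.005], [-0.106, 0.994, 0.007], [0.004, 0.008, -1.0]] F [-0.6  0.4 -0. ] gap 0.001 gf 0.0
[345.00736503 384.29255818]
0 [345.00736503 384.29255818]
0.014 [344.99111122 389.14732606]
-0.014 [345.02388376 379.35866535]
-0.04 [345.05528664 369.97909838]
```

View pics/c6.png

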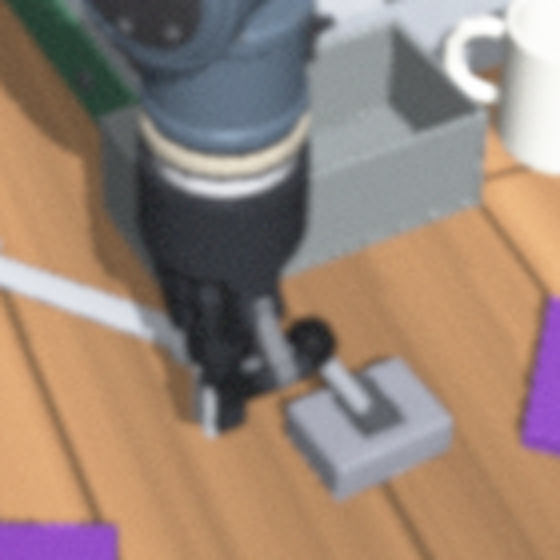

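Fingertips are now at about (344,378), z≈0.06, just in front of the lever ball at (368,355). Pushing.

```bash
python3 -m pendant '[[[-0.012,0.0003,0,0,0,0,0],[-0.012,0.0003,0,0,0,0,0],[-0.012,0.0003,0,0,0,0,0],[-0.012,0.0003,0,0,0,0,0],[-0.012,0.0003,0,0,0,0,0],[-0.012,0.0003,0,0,0,0,0]]]';python3 -m pendant '[[[-0.012,0.0003,0,0,0,0,0],[-0.012,0.0003,0,0,0,0,0],[-0.012,0.0003,0,0,0,0,0],[-0.006,0.0003,0,0,0,0,0],[0,0,0,0,0,0,0]]]'; python3 - <<'E'
from h import *
st()
s=snap('side','side5.png')
cv2.imwrite('pics/c7.png',cv2.resize(s['pixels'][270:410,310:450,::-1],None,fx=3,fy=3,interpolation=cv2.INTER_CUBIC))
E
```

```text
t: 8.15
tcp_pos: [0.4778, -0.4273, 0.045]
tool_rot: [-0.054, 0.999, -0.0, 0.0]
force: [-1.3, -0.9, 0.2]
finger_gap: -0.001
gripper_force: 0.6
t: 8.65
tcp_pos: [0.5109, -0.4229, 0.0445]
tool_rot: [-0.054, 0.999, -0.0, 0.0]
force: [1.0, -0.2, -0.2]
finger_gap: 0.002
gripper_force: 0.0
t 8.65 tcp [ 0.5109 -0.4229  0.0445] rot [[-0.994, -0.108, 0.001], [-0.108, 0.994, -0.0], [-0.001, -0.0, -1.0]] F [ 1.  -0.2 -0.2] gap 0.002 gf 0.0
```

View pics/c7.png

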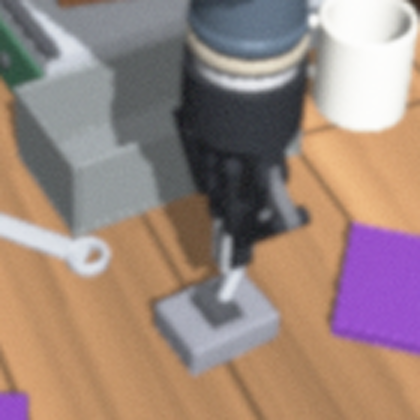

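The lever now leans away under the fingers. I'll push a bit more, then lift and measure the ball.

```bash
python3 -m pendant '[[[-0.01,0.0003,0,0,0,0,0],[-0.006,0,0,0,0,0,0]]]'; python3 -m pendant '[[[0.01,0,0,0,0,0,0],[0.0,0,-0.06,0,0,0,0],[0,0,-0.06,0,0,0,0],[0.03,0.05,-0.06,0,0,0,0],[0.02,0.06,-0.05,0,0,0,0],[0,0.06,0,0,0,0,0],[0,0.06,0,0,0,0,0],[0,0,0,0,0,0,0]]]'; python3 - <<'E'
from h import *
st()
s=snap('side','side6.png'); w=cloud(s)
k=(s['pixels'].sum(-1)<130)&(w[...,1]<-.39)&(w[...,1]>-.46)&(w[...,2]<.13)&(w[...,2]>.06)&(w[...,0]>.42)&(w[...,0]<.6); print(k.sum(),np.round(np.nanmedian(w[k],0),3))
E
```

```text
t: 8.9
tcp_pos: [0.5182, -0.4216, 0.0442]
tool_rot: [-0.055, 0.998, 0.001, -0.005]
force: [-17.6, -4.7, 5.2]
finger_gap: -0.001
gripper_force: 9.0
t: 9.7
tcp_pos: [0.465, -0.2566, 0.2079]
tool_rot: [-0.055, 0.998, 0.002, -0.001]
force: [0.5, 0.2, 0.5]
finger_gap: 0.001
gripper_force: 0.0
t 9.7 tcp [ 0.465  -0.2566  0.2079] rot [[-0.994, -0.111, -0.002], [-0.111, 0.994, 0.005], [0.001, 0.005, -1.0]] F [0.5 0.2 0.5] gap 0.001 gf 0.0
56 [ 0.538 -0.418  0.1  ]
```

Ball moved from x=0.463 to 0.538, so the lever is fully off. Next I'll calibrate fingertip height by lightly touching the top of the scraper's grip (z=0.144).

```bash
python3 -m pendant '[[[-0.0085,0.0571,0,0,0,0,0],[-0.0085,0.0571,0,0,0,0,0],[-0.0085,0.0571,0,0,0,0,0],[-0.0085,0.0571,0,0,0,0,0],[-0.0085,0.0571,0,0,0,0,0],[-0.0085,0.0571,0,0,0,0,0],[-0.0085,0.0571,0,0,0,0,0],[-0.0085,0.0571,0,0,0,0,0],[-0.0085,0.0571,0,0,0,0,0],[-0.0085,0.0571,0,0,0,0,0],[-0.0085,0.0571,0,0,0,0,0],[0,0,0,0,0,0,0]]]'; python3 - <<'E'
from h import *
st(); go([.485,.251,.165])
s=snap('wrist','wr0.png'); print(np.round(s['eye'],3),np.round(att(s),2).tolist())
E
```

```text
t: 10.95
tcp_pos: [0.4894, 0.2493, 0.2078]
tool_rot: [-0.056, 0.998, 0.002, 0.002]
force: [0.5, -0.6, 0.1]
finger_gap: 0.0
gripper_force: 0.0
t 10.95 tcp [0.4894 0.2493 0.2078] rot [[-0.994, -0.112, 0.004], [-0.112, 0.994, 0.003], [-0.004, 0.003, -1.0]] F [ 0.5 -0.6  0.1] gap 0.0 gf 0.0
shift mm [ 4.4  2.  42.8] frac [0.0055 0.0025 0.0535] len 43.0
[0.41  0.241 0.376] [[-0.11, 0.94, 0.31], [0.99, 0.11, 0.04], [0.0, 0.31, -0.95]]
```

```bash
python3 -m pendant '[[[0.0055,0.0025,0.025,0,0,0,0],[0,0,0.022,0,0,0,0],[0,0,0.005,0,0,0,0],[0,0,0.005,0,0,0,0],[0,0,0,0,0,0,0]]]'; for i in 1; do python3 -m pendant '[[[0,0,0.006,0,0,0,0],[0,0,0,0,0,0,0]]]';python3 -m pendant '[[[0,0,0.006,0,0,0,0],[0,0,0,0,0,0,0]]]';python3 -m pendant '[[[0,0,0.006,0,0,0,0],[0,0,0,0,0,0,0]]]'; done | grep -E 'tcp|force:'
```

```text
t: 11.5
tcp_pos: [0.4837, 0.245, 0.162]
tool_rot: [-0.053, 0.999, -0.0, 0.0]
force: [0.3, -0.4, 0.5]
finger_gap: -0.003
gripper_force: 0.0
tcp_pos: [0.4831, 0.2455, 0.1572]
force: [0.2, 0.0, -0.7]
gripper_force: 0.0
tcp_pos: [0.4826, 0.2457, 0.1519]
force: [0.4, 0.5, 0.6]
gripper_force: 0.0
tcp_pos: [0.4825, 0.2457, 0.1469]
force: [-0.9, 0.5, 0.4]
gripper_force: 0.0
```

```bash
for i in 1; do python3 -m pendant '[[[0,0,0.006,0,0,0,0],[0,0,0.006,0,0,0,0],[0,0,0,0,0,0,0]]]';python3 -m pendant '[[[0,0,0.006,0,0,0,0],[0,0,0,0,0,0,0]]]'; done | grep -E 'tcp|force:'; python3 - <<'E'
from h import *
s=snap('wrist','wr1.png'); w=cloud(s)
print('center depth'); 
t=snap('side','s7.png')
a=np.hstack([s['pixels'],cv2.resize(t['pixels'][130:250,220:380],(640,480))])[:,:,::-1]
cv2.imwrite('pics/c8.png',cv2.resize(a,(800,300)))
E
```

```text
tcp_pos: [0.4823, 0.2456, 0.1371]
force: [0.5, -0.5, -0.1]
gripper_force: 0.0
tcp_pos: [0.4825, 0.2456, 0.1325]
force: [0.1, -0.1, -0.5]
gripper_force: 0.0
center depth
```

View pics/c8.png

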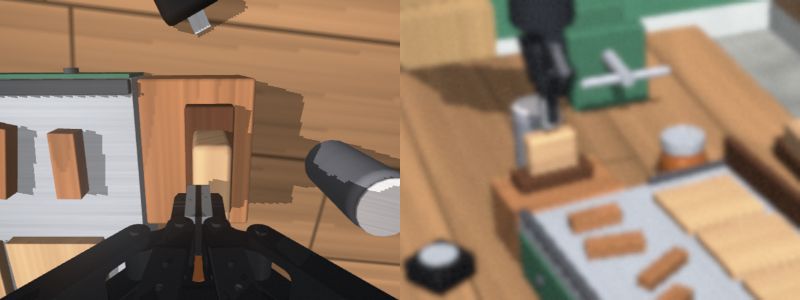

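The fingertips (wrist view ~(198,190)) hover left of and just above the grip (~(212,160)). I'll get both from the depth image.

```bash
python3 - <<'E'
from h import *
s=dict(np.load('/tmp/wr1.png.npz')); w=cloud(s); im=s['pixels'].astype(int); print(im.shape)
# view scale: 800/1280 =.625
v,u=np.mgrid[:480,:640]
hsv=cv2.cvtColor(s['pixels'],cv2.COLOR_RGB2HSV)
g=(u>290)&(u<400)&(v>190)&(v<330)&(w[...,2]>.135)&(w[...,2]<.153)&(hsv[...,1]>60)
p=w[g][:,:2]*1000; print('grip top vis',g.sum(),np.round(p.min(0)),np.round(p.max(0)),cv2.minAreaRect(p.astype(np.float32)),np.nanmedian(w[g][:,2]))
for vv in range(285,345,6): print(vv,['%.3f,%.3f,%.3f'%tuple(w[vv,uu]) for uu in (303,312,322,332,345)])
E
```

```text
(480, 640, 3)
grip top vis 4899 [450. 241.] [495. 271.] ((473.8512878417969, 255.487060546875), (45.41904830932617, 26.066694259643555), 6.2821784019470215) 0.1437389380407441
285 ['0.497,0.241,0.098', '0.476,0.244,0.143', '0.475,0.248,0.145', '0.474,0.253,0.144', '0.474,0.258,0.144']
291 ['0.501,0.242,0.097', '0.478,0.245,0.144', '0.477,0.249,0.144', '0.477,0.253,0.145', '0.477,0.258,0.144']
297 ['0.472,0.241,0.163', '0.472,0.244,0.163', '0.471,0.248,0.163', '0.470,0.251,0.164', '0.479,0.259,0.144']
303 ['0.472,0.241,0.168', '0.472,0.244,0.168', '0.470,0.248,0.170', '0.470,0.251,0.168', '0.482,0.259,0.144']
309 ['0.472,0.241,0.172', '0.471,0.244,0.174', '0.471,0.248,0.173', '0.470,0.251,0.173', '0.474,0.256,0.165']
315 ['0.472,0.241,0.176', '0.471,0.244,0.177', '0.471,0.248,0.177', '0.471,0.251,0.176', '0.474,0.256,0.169']
321 ['0.472,0.241,0.181', '0.471,0.244,0.182', '0.470,0.247,0.182', '0.471,0.251,0.181', '0.474,0.256,0.173']
327 ['0.472,0.241,0.185', '0.471,0.244,0.184', '0.471,0.247,0.185', '0.470,0.251,0.185', '0.474,0.256,0.178']
333 ['0.471,0.242,0.189', '0.471,0.244,0.189', '0.471,0.247,0.188', '0.470,0.250,0.189', '0.474,0.255,0.183']
339 ['0.472,0.242,0.191', '0.471,0.244,0.192', '0.471,0.247,0.192', '0.471,0.250,0.192', '0.474,0.255,0.185']
```

```bash
for i in 1; do python3 -m pendant '[[[0,0.011,0.003,0,0,0,0],[0,0,0,0,0,0,0]]]';for k in 1; do python3 -m pendant '[[[0,0,0.006,0,0,0,0],[0,0,0,0,0,0,0]]]';python3 -m pendant '[[[0,0,0.005,0,0,0,0],[0,0,0,0,0,0,0]]]';python3 -m pendant '[[[0,0,0.003,0,0,0,0],[0,0,0,0,0,0,0]]]'; done; done | grep -E 'tcp|^force:'
```

```text
tcp_pos: [0.4819, 0.2554, 0.1306]
force: [-0.3, 0.1, -0.0]
tcp_pos: [0.4815, 0.2544, 0.1253]
force: [0.6, -0.2, 0.1]
tcp_pos: [0.4816, 0.2543, 0.1214]
force: [-0.2, 0.6, -0.1]
tcp_pos: [0.4818, 0.2544, 0.1192]
force: [-0.5, -0.7, 0.3]
```

```bash
for k in 1; do python3 -m pendant '[[[0,0,0.0035,0,0,0,0],[0,0,0,0,0,0,0]]]';python3 -m pendant '[[[0,0,0.0035,0,0,0,0],[0,0,0,0,0,0,0]]]';python3 -m pendant '[[[0,0,0.0035,0,0,0,0],[0,0,0,0,0,0,0]]]';  done | grep -E 'tcp|^force:'
```

```text
tcp_pos: [0.4823, 0.2545, 0.1184]
force: [-2.9, -0.8, 11.2]
tcp_pos: [0.4823, 0.2546, 0.1183]
force: [-8.0, -2.7, 27.7]
tcp_pos: [0.4824, 0.2546, 0.1182]
force: [-11.3, -4.3, 44.8]
```

Contact at TCP z=0.1187, so closed tips sit 25.5 mm above the reported TCP. Next: open, descend and grasp the grip.

```bash
python3 -m pendant '[[[0,0.001,-0.02,0,0,0,1],[0,0,-0.02,0,0,0,1],[0,0,0,0,0,0,1],[0,0,0,0,0,0,1],[0,0,0,0,0,0,1],[0,0,0,0,0,0,1]]]' 60 ;  python3 - <<'E'
from h import *
go([.482,.2555,.077])
E
```

```text
t: 14.7
tcp_pos: [0.4812, 0.2551, 0.142]
tool_rot: [-0.054, 0.999, -0.0, -0.001]
force: [0.0, -0.6, 0.2]
finger_gap: 0.995
gripper_force: 0.0
shift mm [-0.9  0.4 65. ] frac [-0.0012  0.0005  0.0812] len 65.0
```

```bash
python3 -m pendant '[[[0,0,0.03,0,0,0,1],[0,0,0.03,0,0,0,1],[0,0,0.021,0,0,0,1],[0,0,0,0,0,0,1],[0,0,0,0,0,0,0.3],[0,0,0,0,0,0,0],[0,0,0,0,0,0,0],[0,0,0,0,0,0,0],[0,0,0,0,0,0,0],[0,0,0,0,0,0,0],[0,0,0,0,0,0,0]]]' 60 ;  python3 -m pendant '[[[0,0,-0.01,0,0,0,0],[0,0,-0.01,0,0,0,0],[0,0,-0.01,0,0,0,0],[0,0,0,0,0,0,0]]]'; python3 - <<'E'
from h import *
s=snap('side','s8.png'); cv2.imwrite('pics/c9.png',cv2.resize(s['pixels'][130:250,220:380,::-1],None,fx=3,fy=3))
E
```

```text
t: 15.8
tcp_pos: [0.4826, 0.2555, 0.0792]
tool_rot: [-0.054, 0.999, 0.0, 0.001]
force: [-0.6, 0.9, 5.7]
finger_gap: 0.298
gripper_force: 59.7
t: 16.2
tcp_pos: [0.4828, 0.2556, 0.1036]
tool_rot: [-0.054, 0.999, 0.0, 0.001]
force: [-0.6, -0.0, -1.2]
finger_gap: 0.297
gripper_force: 59.0
```

View pics/c9.png

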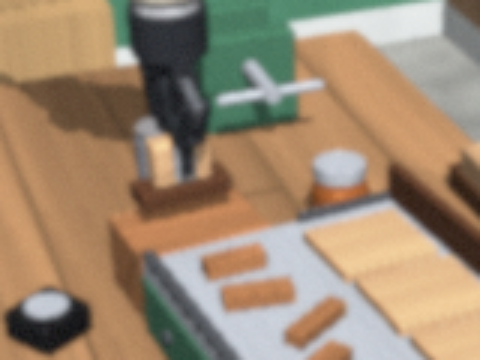

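The scraper is held firmly and upright. I'll place it left of the chips, just above the bed, and sweep towards the tray.

```bash
cat >> h.py <<'E'
TH=.108; BC=np.array([.584,.0074]); RB=np.array([[np.cos(TH),-np.sin(TH)],[np.sin(TH),np.cos(TH)]])
def loc(p): return RB.T@(np.array(p)[:2]-BC)
def gob(x,y,z):
    s=st(); print('local',np.round(loc(s['tcp_pos'])*1000,1)); return go([*(BC+RB@np.array([x,y])),z])
E
python3 -m pendant '[[[-0.009,-0.044,0,0,0,0,0],[-0.009,-0.044,0,0,0,0,0],[0,0,0.014,0,0,0,0],[0,0,0.012,0,0,0,0],[0,0,0,0,0,0,0]]]' 80; python3 -c "
from h import *
gob(-.06,.188,.081)"
```

```text
t: 16.75
tcp_pos: [0.5025, 0.1871, 0.08]
tool_rot: [-0.054, 0.999, -0.0, -0.002]
force: [0.2, -0.2, -1.7]
finger_gap: 0.293
gripper_force: 81.2
t 16.75 tcp [0.5025 0.1871 0.08  ] rot [[-0.994, -0.107, -0.003], [-0.107, 0.994, -0.0], [0.003, 0.0, -1.0]] F [ 0.2 -0.2 -1.7] gap 0.293 gf 81.2
local [-61.6 187.4]
shift mm [-1.6  0.6 -1. ] frac [-0.002   0.0007 -0.0013] len 2.0
```

```bash
python3 -m pendant '[[[-0.002,-0.019,-0.0013,0,0,0,0],[0,-0.019,0,0,0,0,0],[0,-0.019,0,0,0,0,0],[0,-0.019,0,0,0,0,0],[0,-0.019,0,0,0,0,0],[0,-0.019,0,0,0,0,0],[0,-0.019,0,0,0,0,0],[0,-0.019,0,0,0,0,0],[0,-0.019,0,0,0,0,0],[0,-0.019,0,0,0,0,0],[0,-0.019,0,0,0,0,0],[0,-0.019,0,0,0,0,0],[0,-0.019,0,0,0,0,0],[0,-0.019,0,0,0,0,0],[0,0,0,0,0,0,0]]]'; python3 -c "
from h import *
gob(-.06,-.208,.081)
snap('top','top2.png'); s=snap('wrist','wr2.png'); cv2.imwrite('pics/d1.png',s['pixels'][:,:,::-1])"
```

```text
t: 18.25
tcp_pos: [0.5291, -0.0269, 0.0826]
tool_rot: [-0.053, 0.999, -0.001, 0.001]
force: [0.6, 0.1, -1.1]
finger_gap: 0.294
gripper_force: 81.0
t 18.25 tcp [ 0.5291 -0.0269  0.0826] rot [[-0.994, -0.105, 0.001], [-0.105, 0.994, -0.001], [-0.001, -0.001, -1.0]] F [ 0.6  0.1 -1.1] gap 0.294 gf 81.0
local [-58.2 -28.2]
shift mm [   1.3 -179.8    1.8] frac [ 0.0016 -0.2247  0.0023] len 180.0
```

View pics/d1.png

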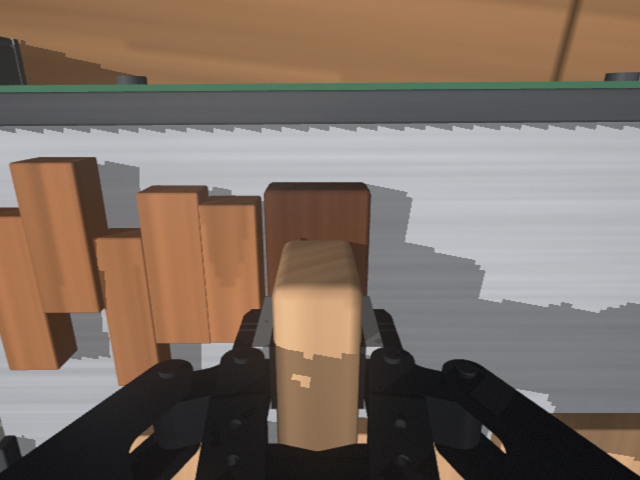

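All five chips lie in a tidy row against the scraper's left face (u 0–260). I'll continue over the edge.

```bash
python3 -m pendant '[[[0,-0.02,0,0,0,0,0],[0,-0.02,0.001,0,0,0,0],[0,-0.02,0,0,0,0,0],[0,-0.02,0,0,0,0,0],[0,-0.02,0,0,0,0,0],[0,-0.02,0,0,0,0,0],[0,-0.02,0,0,0,0,0],[0,-0.02,0,0,0,0,0],[0,-0.02,0,0,0,0,0],[0,-0.02,0,0,0,0,0],[0,-0.02,0,0,0,0,0],[0,-0.01,0,0,0,0,0],[0,0,0,0,0,0,0],[0,0,0,0,0,0,0]]]'; python3 -c "
from h import *
gob(-.06,.150,.12)
s=snap('wrist','wr3.png'); w=cloud(s); hsv=cv2.cvtColor(s['pixels'],cv2.COLOR_RGB2HSV)
L=(w[...,:2]-BC)@RB; t=(L[...,1]<-.15)&(abs(L[...,0]+.07)<.1); print(np.nanmax(w[...,2][t&(L[...,1]<-.24)&(L[...,1]>-.29)]))
cv2.imwrite('pics/d2.png',s['pixels'][:,:,::-1])"
```

```text
t: 19.75
tcp_pos: [0.5476, -0.2071, 0.0816]
tool_rot: [-0.054, 0.999, 0.0, -0.0]
force: [-0.2, -0.4, -1.7]
finger_gap: 0.292
gripper_force: 81.0
t 19.75 tcp [ 0.5476 -0.2071  0.0816] rot [[-0.994, -0.107, -0.001], [-0.107, 0.994, 0.001], [0.001, 0.001, -1.0]] F [-0.2 -0.4 -1.7] gap 0.292 gf 81.0
local [ -59.4 -209.4]
shift mm [  0.9 359.4 -38.1] frac [ 0.0012  0.4492 -0.0476] len 361.0
0.19201415659408866
```

View pics/d2.png

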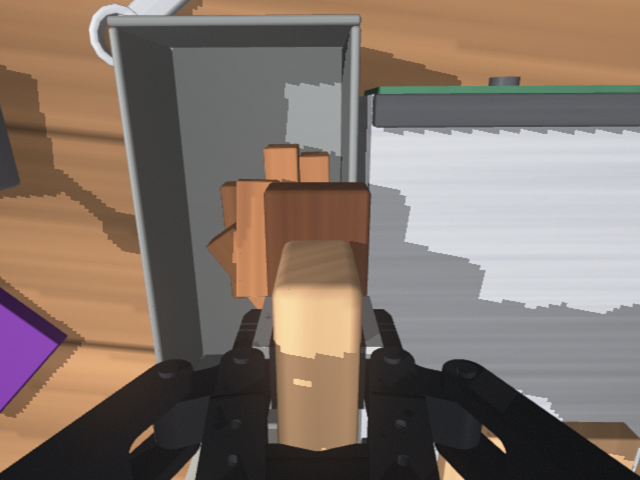

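The chips lie in the tray and the bed is clear (final check by depth after). Returning the scraper to the rest.

```bash
python3 -m pendant '[[[0,0,-0.025,0,0,0,0],[0,0,-0.025,0,0,0,0],[0.0016,0.0575,0,0,0,0,0],[0.0016,0.0575,0,0,0,0,0],[0.0016,0.0575,0,0,0,0,0],[0.0016,0.0575,0,0,0,0,0],[0.0016,0.0575,0,0,0,0,0],[0.0016,0.0575,0,0,0,0,0],[0.0016,0.0575,0,0,0,0,0],[0.0016,0.0575,0,0,0,0,0],[0.0016,0.0575,0,0,0,0,0],[0.0016,0.0575,0,0,0,0,0],[0,0,0,0,0,0,0]]]'; python3 -c "
from h import *
gob(-.072,.25,.0795)
s=snap('top','top3.png'); w=cloud(s); hsv=cv2.cvtColor(s['pixels'],cv2.COLOR_RGB2HSV)
L=(w[...,:2]-BC)@RB*1000
bed=(abs(L[...,1])<195)&(abs(L[...,0])<126)
br=(hsv[...,1]>70)
n,l,stt,c=cv2.connectedComponentsWithStats((bed&br&(w[...,2]>.07)).astype(np.uint8))
for i in range(1,n):
  if stt[i,4]>60:
    r=cv2.minAreaRect(L[l==i].astype(np.float32)); print('bed',stt[i,4],np.round(r[0],1),np.round(r[1],1),round(r[2],1))
tr=(L[...,1]<-196)&(L[...,1]>-295)&(abs(L[...,0]+70)<98)&br
n,l,stt,c=cv2.connectedComponentsWithStats(tr.astype(np.uint8))
for i in range(1,n):
  if stt[i,4]>40: print('tray',stt[i,4],np.round(L[l==i].min(0)),np.round(L[l==i].max(0)),np.nanmax(w[l==i][:,2]))
cv2.imwrite('pics/d3.png',cv2.resize(s['pixels'][180:290,380:445,::-1],None,fx=5,fy=5,interpolation=cv2.INTER_CUBIC))
"
```

```text
t: 21.1
tcp_pos: [0.4837, 0.2543, 0.122]
tool_rot: [-0.058, 0.998, 0.001, 0.0]
force: [0.8, -1.0, -1.2]
finger_gap: 0.295
gripper_force: 81.0
t 21.1 tcp [0.4837 0.2543 0.122 ] rot [[-0.993, -0.115, 0.0], [-0.115, 0.993, 0.002], [-0.0, 0.002, -1.0]] F [ 0.8 -1.  -1.2] gap 0.295 gf 81.0
local [-73.1 256.2]
shift mm [-1.  -6.3 42.5] frac [-0.0013 -0.0079  0.0531] len 43.0
bed 1530 [  65.7 -103. ] [89.3 98.7] 89.0
bed 1554 [65.3  1. ] [91.2 99.3] 88.5
bed 1567 [ 62.5 105.4] [93.  98.3] 89.7
tray 760 [-113. -270.] [  -0. -198.] 0.07333762666859478
```

```bash
python3 -m pendant '[[[0,-0.0079,0.02,0,0,0,0],[0,0,0.02,0,0,0,0],[0,0,0.012,0,0,0,0],[0,0,0,0,0,0,0]]]' ; python3 - <<'E'
from h import *
st()
s=dict(np.load('/tmp/top3.png.npz')); w=cloud(s); hsv=cv2.cvtColor(s['pixels'],cv2.COLOR_RGB2HSV)
L=(w[...,:2]-BC)@RB*1000
tr=(L[...,1]<-199)&(L[...,1]>-289)&(abs(L[...,0]+70)<95)&(hsv[...,1]>70)
print(np.percentile(w[tr][:,2],[5,25,50,75,95,99]))
s=dict(np.load('/tmp/wr3.png.npz')); w=cloud(s);hsv=cv2.cvtColor(s['pixels'],cv2.COLOR_RGB2HSV)
for (u,v) in [(282,170),(315,165),(255,240),(228,195),(220,245),(258,302)]: print((u,v),np.round(w[v,u],3))
E
```

```text
t: 21.55
tcp_pos: [0.486, 0.2412, 0.0796]
tool_rot: [-0.053, 0.999, -0.0, -0.001]
force: [-0.4, -0.1, -1.2]
finger_gap: 0.297
gripper_force: 81.0
t 21.55 tcp [0.486  0.2412 0.0796] rot [[-0.994, -0.106, -0.002], [-0.106, 0.994, -0.001], [0.002, -0.0, -1.0]] F [-0.4 -0.1 -1.2] gap 0.297 gf 81.0
[0.02060896 0.02745305 0.03277917 0.04781405 0.05442204 0.05777652]
(282, 170) [ 0.505 -0.229  0.027]
(315, 165) [ 0.5   -0.212  0.028]
(255, 240) [ 0.538 -0.238  0.051]
(228, 195) [ 0.523 -0.259  0.02 ]
(220, 245) [ 0.548 -0.259  0.035]
(258, 302) [ 0.581 -0.236  0.035]
```

View pics/d3.png

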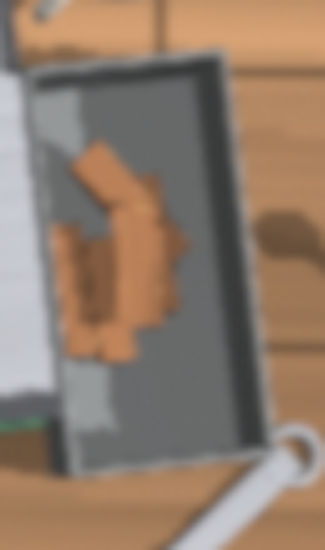

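The tray crop shows all the offcuts piled inside (tops ≤ 0.056 m). Releasing the scraper, then measuring the blanks and the scraper.

```bash
python3 -m pendant '[[[0,0,0.0012,0,0,0,0],[0,0,0,0,0,0,0.35],[0,0,0,0,0,0,0.6],[0,0,0,0,0,0,1],[0,0,0,0,0,0,1],[0,0,0,0,0,0,1],[0,0,0,0,0,0,1],[0,0,-0.02,0,0,0,1],[0,0,-0.04,0,0,0,1],[0,0,-0.06,0,0,0,0],[0,0,-0.03,0,0,0,0],[0,0,0,0,0,0,0],[0,0,0,0,0,0,0],[0,0,0,0,0,0,0]]]' 30
cat > bl.py <<'E'
from h import *
import sys
def blanks(cam='top'):
    s=snap(cam); w=cloud(s); hsv=cv2.cvtColor(s['pixels'],cv2.COLOR_RGB2HSV); L=(w[...,:2]-BC)@RB*1000
    m=(abs(L[...,1])<200)&(L[...,0]<122)&(L[...,0]>-142)&(hsv[...,1]>70)&(w[...,2]>.084)&(w[...,2]<.1)
    m=cv2.erode(m.astype(np.uint8),np.ones((2,2)))
    n,l,stt,c=cv2.connectedComponentsWithStats(m)
    for i in range(1,n):
        if stt[i,4]>150:
            p=L[l==i]; r=cv2.minAreaRect(p.astype(np.float32)); print(cam,stt[i,4],np.round(r[0],1),np.round(r[1],1),round(r[2],1),'z',round(float(np.median(w[l==i][:,2])),4))
    z=w[...,2]; g=(z>.135)&(z<.152)&(L[...,1]>200)&(L[...,1]<290)&(abs(L[...,0]+70)<60)&(hsv[...,1]>60)
    if g.sum()>30: r=cv2.minAreaRect(L[g].astype(np.float32)); print('grip',g.sum(),np.round(r[0]),np.round(r[1]),np.round(r[2]))
st(); blanks()
E
python3 bl.py; python3 -c "
from h import *
gob(.055,.105,.08)"
```

```text
t: 22.95
tcp_pos: [0.4853, 0.2419, 0.1978]
tool_rot: [-0.054, 0.999, -0.0, -0.002]
force: [-0.2, 1.2, -0.5]
finger_gap: 0.142
gripper_force: 0.0
t 22.95 tcp [0.4853 0.2419 0.1978] rot [[-0.994, -0.107, -0.003], [-0.107, 0.994, -0.001], [0.003, -0.0, -1.0]] F [-0.2  1.2 -0.5] gap 0.142 gf 0.0
top 1427 [  64.3 -104.3] [86.7 95.8] 89.0 z 0.0922
top 1430 [63.6 -0.8] [87.3 95.7] 88.2 z 0.092
top 1454 [ 61.3 103.4] [96.6 88.2] 0.2 z 0.0919
grip 146 [-69. 238.] [26. 59.] 84.0
t 23.0 tcp [0.4853 0.2418 0.1976] rot [[-0.994, -0.107, -0.004], [-0.107, 0.994, -0.001], [0.004, -0.001, -1.0]] F [-0.4  1.  -0.5] gap 0.057 gf 0.0
local [-72.9 243.7]
shift mm [-128.4 -138.5  117.2] frac [-0.1605 -0.1732  0.1465] len 222.0
```

The scraper stands on the rest. Now the first blank (left).

```bash
python3 -m pendant '[[[-0.0401,-0.0433,0,0,0,0,0],[-0.0401,-0.0433,0,0,0,0,0],[-0.0401,-0.0433,0,0,0,0,0],[-0.0401,-0.0433,0,0,0,0,0],[0,0,0.05,0,0,0,0],[0,0,0.05,0,0,0,0],[0,0,0.04,0,0,0,0],[0,0,0.016,0,0,0,0],[0,0,0,0,0,0,0]]]'; python3 -m pendant '[[[0,0,0.005,0,0,0,0],[0,0,0,0,0,0,0]]]'; python3 -c "
from h import *
gob(.055,.105,.0665)"
```

```text
t: 23.9
tcp_pos: [0.6266, 0.1181, 0.0711]
tool_rot: [-0.054, 0.999, 0.0, -0.003]
force: [-0.6, -0.3, -0.2]
finger_gap: -0.004
gripper_force: 0.0
t: 24.1
tcp_pos: [0.6301, 0.1184, 0.0716]
tool_rot: [-0.054, 0.999, -0.0, 0.001]
force: [-0.4, 0.1, 0.7]
finger_gap: 0.004
gripper_force: 0.0
t 24.1 tcp [0.6301 0.1184 0.0716] rot [[-0.994, -0.107, 0.003], [-0.107, 0.994, 0.0], [-0.003, -0.0, -1.0]] F [-0.4  0.1  0.7] gap 0.004 gf 0.0
local [ 57.8 105.4]
shift mm [ 2.8 -0.4  5.1] frac [ 0.0035 -0.0005  0.0064] len 6.0
```

```bash
(python3 -m pendant '[[[0,0,0.004,0,0,0,0],[0,0,0,0,0,0,0]]]';python3 -m pendant '[[[0,0,0.003,0,0,0,0],[0,0,0,0,0,0,0]]]')|grep -E '^force|tcp'
```

```text
tcp_pos: [0.6294, 0.1183, 0.0681]
force: [0.1, -0.4, -0.3]
tcp_pos: [0.6297, 0.1183, 0.0664]
force: [-1.5, 0.0, 5.8]
```

```bash
(python3 -m pendant '[[[0,0,0.0015,0,0,0,0],[0.006,0,0,0,0,0,0],[0.0125,0,0,0,0,0,0],[0.0125,0,0,0,0,0,0],[0.0125,0,0,0,0,0,0],[0.0125,0,0,0,0,0,0]]]';python3 -m pendant '[[[0.0125,0,0,0,0,0,0],[0.0125,0,0,0,0,0,0],[0.0125,0,0,0,0,0,0],[0.0125,0,0,0,0,0,0]]]')|grep -E '^force|tcp'; python3 bl.py
```

```text
tcp_pos: [0.5892, 0.1134, 0.0664]
force: [3.9, -0.1, 6.1]
tcp_pos: [0.5499, 0.1091, 0.0664]
force: [3.3, 0.3, 9.4]
t 25.5 tcp [0.5499 0.1091 0.0664] rot [[-0.994, -0.107, 0.013], [-0.107, 0.994, 0.0], [-0.012, -0.001, -1.0]] F [3.3 0.3 9.4] gap 0.0 gf 3.9
top 1402 [  64.1 -104.2] [86.1 96.2] 89.2 z 0.0922
top 1427 [63.5 -0.8] [87.3 96. ] 88.5 z 0.0919
grip 80 [-67. 247.] [12. 56.] 89.0
```

```bash
(python3 -m pendant '[[[0.0125,0,0,0,0,0,0],[0.0125,0,0,0,0,0,0],[0.0125,0,0,0,0,0,0],[0.0125,0,0,0,0,0,0],[0.0125,0,0,0,0,0,0],[0.008,0,0,0,0,0,0],[0.006,0,0,0,0,0,0]]]'; python3 -m pendant '[[[0.004,0,0,0,0,0,0],[0,0,0,0,0,0,0]]]')|grep -E '^force|tcp';  python3 -c "
from h import *
gob(.055,.0,.0665)"
```

```text
tcp_pos: [0.49, 0.1024, 0.0663]
force: [4.8, 0.5, 10.0]
tcp_pos: [0.4869, 0.1021, 0.0664]
force: [4.3, -0.8, 10.9]
t 26.45 tcp [0.4869 0.1021 0.0664] rot [[-0.994, -0.107, 0.014], [-0.107, 0.994, -0.0], [-0.014, -0.002, -1.0]] F [ 4.3 -0.8 10.9] gap 0.001 gf 5.2
local [-86.3 104.6]
shift mm [-141.4 -104.4    2. ] frac [-0.1767 -0.1306  0.0025] len 176.0
```

```bash
python3 -m pendant '[[[0,0,-0.05,0,0,0,0],[0,0,-0.06,0,0,0,0],[0,0,-0.06,0,0,0,0],[-0.04,-0.02,0,0,0,0,0],[-0.04,-0.02,0,0,0,0,0],[-0.04,-0.04,0,0,0,0,0],[-0.04,-0.04,0,0,0,0,0],[0,0,0,0,0,0,0]]]'; cat >> bl.py <<'E'
blanks('wrist')
E
python3 bl.py; python3 -c "
from h import *
gob(.053,0,.07)"
```

```text
t: 27.25
tcp_pos: [0.6236, 0.0162, 0.2001]
tool_rot: [-0.052, 0.999, -0.001, 0.003]
force: [0.5, 0.4, -0.2]
finger_gap: -0.002
gripper_force: 0.0
t 27.25 tcp [0.6236 0.0162 0.2001] rot [[-0.995, -0.103, 0.007], [-0.103, 0.995, -0.002], [-0.007, -0.003, -1.0]] F [ 0.5  0.4 -0.2] gap -0.002 gf 0.0
top 1259 [  64.1 -104.6] [86. 96.] 88.4 z 0.0921
top 435 [37.5  6.2] [74.8 45. ] 86.9 z 0.0918
grip 316 [-69. 240.] [27. 60.] 90.0
wrist 17851 [-64.9 108. ] [92.3 69.3] 89.5 z 0.092
wrist 15412 [62.4  4.9] [90.8 99.7] 88.3 z 0.0921
wrist 16915 [ 63.3 -99.4] [ 91.9 100.2] 89.2 z 0.0921
t 27.35 tcp [0.6183 0.0197 0.1993] rot [[-0.994, -0.106, -0.001], [-0.106, 0.994, 0.0], [0.001, 0.0, -1.0]] F [-1.8 -0.2 -0.3] gap -0.001 gf 0.0
local [35.5  8.6]
shift mm [-17.6  -8.6 129.3] frac [-0.0221 -0.0107  0.1616] len 131.0
```

First blank sits at about x=-80, square. Now the middle one.

```bash
python3 -m pendant '[[[-0.02,-0.0075,0.03,0,0,0,0],[0,0,0.05,0,0,0,0],[0,0,0.05,0,0,0,0],[0,0,0.03,0,0,0,0],[0,0,0,0,0,0,0]]]'|grep tcp; (python3 -m pendant '[[[0,0,0.003,0,0,0,0],[0,0,0,0,0,0,0]]]';python3 -m pendant '[[[0,0,0.003,0,0,0,0],[0,0,0,0,0,0,0]]]')|grep -E '^force|tcp'
```

```text
tcp_pos: [0.6319, 0.0176, 0.0691]
tcp_pos: [0.6343, 0.0169, 0.0699]
force: [-0.1, 0.0, 0.4]
tcp_pos: [0.6347, 0.0164, 0.0673]
force: [-0.5, 0.2, -0.3]
```

```bash
(python3 -m pendant '[[[0,0,0.0035,0,0,0,0],[0,0,0,0,0,0,0]]]'; python3 -m pendant '[[[0,0,0.001,0,0,0,0],[0.006,0,0,0,0,0,0],[0.0125,0,0,0,0,0,0],[0.0125,0,0,0,0,0,0],[0.0125,0,0,0,0,0,0],[0.0125,0,0,0,0,0,0],[0.0125,0,0,0,0,0,0]]]';python3 -m pendant '[[[0.0125,0,0,0,0,0,0],[0.0125,0,0,0,0,0,0],[0.0125,0,0,0,0,0,0],[0.0125,0,0,0,0,0,0],[0.0125,0,0,0,0,0,0],[0.0125,0,0,0,0,0,0],[0.0125,0,0,0,0,0,0],[0.0125,0,0,0,0,0,0]]]')|grep -E '^force|tcp'; python3 -c "
from h import *
gob(-.094,.0035,.0665)"
```

```text
tcp_pos: [0.6352, 0.0162, 0.0664]
force: [-3.1, 1.7, 10.9]
tcp_pos: [0.5858, 0.0095, 0.0664]
force: [4.7, 0.9, 8.6]
tcp_pos: [0.5078, 0.0003, 0.0664]
force: [4.9, 1.7, 12.1]
t 29.95 tcp [5.078e-01 3.000e-04 6.640e-02] rot [[-0.994, -0.106, 0.016], [-0.106, 0.994, -0.003], [-0.016, -0.005, -1.0]] F [ 4.9  1.7 12.1] gap -0.003 gf 5.8
local [-76.5   1.2]
shift mm [17.5  2.3 -0.4] frac [ 0.0218  0.0029 -0.0005] len 18.0
```

```bash
(python3 -m pendant '[[[0.007,0,0,0,0,0,0],[0.007,0,0,0,0,0,0],[0.005,0,0,0,0,0,0],[0,0,0,0,0,0,0]]]'; python3 -m pendant '[[[0.004,0,0,0,0,0,0],[0,0,0,0,0,0,0]]]')|grep -E '^force|tcp';  python3 -m pendant '[[[0,0,-0.05,0,0,0,0],[0,0,-0.06,0,0,0,0],[0,0,-0.06,0,0,0,0],[-0.04,-0.03,0,0,0,0,0],[-0.04,-0.03,0,0,0,0,0],[-0.04,-0.03,0,0,0,0,0],[-0.04,-0.03,0,0,0,0,0],[0,0,0,0,0,0,0]]]' | grep tcp;python3 bl.py; python3 -c "
from h import *
gob(.053,-.102,.07)"
```

```text
tcp_pos: [0.4927, -0.0014, 0.0663]
force: [4.9, 0.2, 13.0]
tcp_pos: [0.4902, -0.0018, 0.0663]
force: [6.3, 0.8, 12.7]
tcp_pos: [0.6249, -0.0855, 0.1996]
t 31.35 tcp [ 0.6249 -0.0855  0.1996] rot [[-0.994, -0.105, 0.006], [-0.105, 0.994, -0.003], [-0.006, -0.003, -1.0]] F [-0.3  0.3  0.2] gap -0.002 gf 0.0
top 335 [  29.4 -102.7] [88.1 29.9] 77.6 z 0.0921
top 1458 [-79.4 102.8] [87.9 96.2] 89.4 z 0.0915
grip 316 [-69. 240.] [27. 60.] 89.0
wrist 20284 [-69.6   2.4] [92.2 80.4] 88.9 z 0.092
wrist 10228 [-70.2  88.6] [55.1 79.4] 89.5 z 0.092
wrist 13968 [ 63.1 -99.6] [ 90.8 100.1] 89.3 z 0.0921
t 31.45 tcp [ 0.6199 -0.0823  0.1987] rot [[-0.994, -0.106, -0.001], [-0.106, 0.994, 0.0], [0.001, 0.001, -1.0]] F [-0.4  0.5 -0.6] gap -0.005 gf 0.0
local [ 26. -93.]
shift mm [-27.1  -9.  128.7] frac [-0.0339 -0.0112  0.1608] len 132.0
```

```bash
python3 -m pendant '[[[-0.031,-0.009,0.03,0,0,0,0],[0,0,0.05,0,0,0,0],[0,0,0.05,0,0,0,0],[0,0,0.03,0,0,0,0],[0,0,0,0,0,0,0]]]'|grep tcp; (python3 -m pendant '[[[0,0,0.005,0,0,0,0],[0,0,0,0,0,0,0]]]';python3 -m pendant '[[[0,0,0.0035,0,0,0,0],[0,0,0,0,0,0,0]]]')|grep -E '^force|tcp'; python3 -c "
from h import *
gob(-.094,-.101,.0665)"
```

```text
tcp_pos: [0.6429, -0.0851, 0.0691]
tcp_pos: [0.6445, -0.0857, 0.0673]
force: [0.9, -0.3, -0.3]
tcp_pos: [0.6453, -0.0861, 0.0664]
force: [-2.5, 1.1, 6.8]
t 32.35 tcp [ 0.6453 -0.0861  0.0664] rot [[-0.994, -0.107, 0.001], [-0.107, 0.994, -0.0], [-0.001, -0.0, -1.0]] F [-2.5  1.1  6.8] gap 0.002 gf 3.5
local [ 50.9 -99.6]
shift mm [144.9  -1.5  -0.2] frac [ 0.1811 -0.0019 -0.0002] len 145.0
```

```bash
(python3 -m pendant '[[[0,0,0.001,0,0,0,0],[0.006,0,0,0,0,0,0],[0.0125,0,0,0,0,0,0],[0.0125,0,0,0,0,0,0],[0.0125,0,0,0,0,0,0],[0.0125,0,0,0,0,0,0],[0.0125,0,0,0,0,0,0],[0.0125,0,0,0,0,0,0],[0.0125,0,0,0,0,0,0],[0.0125,0,0,0,0,0,0],[0.0125,0,0,0,0,0,0],[0.0125,0,0,0,0,0,0],[0.0125,0,0,0,0,0,0],[0.0125,0,0,0,0,0,0],[0.0125,0,0,0,0,0,0]]]';python3 -m pendant '[[[0.007,0,0,0,0,0,0],[0.006,0,0,0,0,0,0],[0.005,0,0,0,0,0,0],[0,0,0,0,0,0,0]]]')|grep -E '^force|tcp'; python3 -c "
from h import *
gob(-.094,-.1,.0665)"
```

```text
tcp_pos: [0.5158, -0.1025, 0.0664]
force: [4.0, 0.9, 9.5]
tcp_pos: [0.5012, -0.1042, 0.0664]
force: [3.0, 0.4, 9.9]
t 34.25 tcp [ 0.5012 -0.1042  0.0664] rot [[-0.994, -0.107, 0.01], [-0.107, 0.994, -0.004], [-0.01, -0.005, -1.0]] F [3.  0.4 9.9] gap 0.0 gf 5.2
local [ -94.3 -102. ]
shift mm [-0.3  2.  -0.1] frac [-0.0004  0.0025 -0.0002] len 2.0
```

```bash
(python3 -m pendant '[[[0.004,0,0,0,0,0,0],[0.002,0,0,0,0,0,0],[0,0,0,0,0,0,0]]]';  python3 -m pendant '[[[0,0,-0.05,0,0,0,0],[0,0,-0.06,0,0,0,0],[0,0,-0.06,0,0,0,0],[-0.03,-0.05,0,0,0,0,0],[-0.03,-0.05,0,0,0,0,0],[-0.03,-0.05,0,0,0,0,0],[-0.01,-0.055,0,0,0,0,0],[0,-0.055,0,0,0,0,0],[0,-0.055,0,0,0,0,0],[0,-0.055,0,0,0,0,0],[0,0,0,0,0,0,0]]]') | grep -E '^force|tcp';python3 bl.py; python3 -c "
from h import *
go([.59,-.41,.2])
s=snap('side');w=cloud(s)
k=(s['pixels'].sum(-1)<130)&(w[...,1]<-.39)&(w[...,1]>-.46)&(w[...,2]<.13)&(w[...,2]>.06)&(w[...,0]>.42)&(w[...,0]<.6); print(k.sum(),np.round(np.nanmedian(w[k],0),3))
"
```

```text
tcp_pos: [0.4974, -0.1048, 0.0664]
force: [3.9, 0.5, 9.1]
tcp_pos: [0.6029, -0.3954, 0.1994]
force: [0.3, -0.2, -0.1]
t 35.65 tcp [ 0.6029 -0.3954  0.1994] rot [[-0.995, -0.102, 0.001], [-0.102, 0.995, -0.004], [-0.001, -0.004, -1.0]] F [ 0.3 -0.2 -0.1] gap -0.0 gf 0.0
top 962 [ -78.8 -106.1] [95.2 86.7] 0.2 z 0.092
top 1448 [-78.4  -2.4] [87.6 96.4] 87.9 z 0.0918
top 1470 [-79.5 103.6] [86.  96.7] 89.4 z 0.0918
grip 316 [-69. 240.] [27. 60.] 89.0
shift mm [ 14.8 -19.2  -0.9] frac [ 0.0184 -0.024  -0.0011] len 24.0
62 [ 0.538 -0.418  0.099]
```

All blanks lie at x≈-79, square. Now the isolator: drop behind the ball and pull back.

```bash
(python3 -m pendant '[[[0.018,-0.0165,0.03,0,0,0,0],[0,0,0.05,0,0,0,0],[0,0,0.05,0,0,0,0],[0,0,0.05,0,0,0,0],[0,0,0.0135,0,0,0,0],[0,0,0,0,0,0,0]]]'; python3 -m pendant '[[[0.012,-0.0003,0,0,0,0,0],[0.012,-0.0003,0,0,0,0,0],[0.012,-0.0003,0,0,0,0,0],[0.012,-0.0003,0,0,0,0,0],[0.012,-0.0003,0,0,0,0,0],[0.012,-0.0003,0,0,0,0,0],[0.012,-0.0003,0,0,0,0,0],[0.012,-0.0003,0,0,0,0,0]]]';python3 -m pendant '[[[0.01,-0.0003,0,0,0,0,0],[0.008,0,0,0,0,0,0],[0,0,0,0,0,0,0]]]')| grep -E '^force|tcp'; python3 -c "
from h import *
s=snap('side');w=cloud(s)
k=(s['pixels'].sum(-1)<130)&(w[...,1]<-.39)&(w[...,1]>-.46)&(w[...,2]<.13)&(w[...,2]>.06)&(w[...,0]>.42)&(w[...,0]<.6); print(k.sum(),np.round(np.nanmedian(w[k],0),3))"
```

```text
tcp_pos: [0.5897, -0.4007, 0.0431]
force: [0.2, 0.1, 0.3]
tcp_pos: [0.5134, -0.4135, 0.0446]
force: [0.9, -0.9, 0.5]
tcp_pos: [0.4988, -0.415, 0.0444]
force: [0.1, -0.6, 0.1]
149 [ 0.486 -0.427  0.115]
```

Pull the last few millimetres to the end stop, then lift and measure.

```bash
(python3 -m pendant '[[[0.005,0,0,0,0,0,0],[0.005,0,0,0,0,0,0]]]';python3 -m pendant '[[[0.005,0,0,0,0,0,0],[0,0,0,0,0,0,0]]]')| grep -E '^force|tcp'; python3 -m pendant '[[[-0.01,0,0,0,0,0,0],[0,0,-0.06,0,0,0,0],[0,0,-0.06,0,0,0,0],[-0.03,0.04,-0.06,0,0,0,0],[-0.02,0.05,-0.05,0,0,0,0],[0,0,0,0,0,0,0],[0,0,0,0,0,0,0]]]'| grep -E '^force|tcp'; python3 -c "
from h import *
s=snap('side');w=cloud(s)
k=(s['pixels'].sum(-1)<130)&(w[...,1]<-.39)&(w[...,1]>-.46)&(w[...,2]<.13)&(w[...,2]>.06)&(w[...,0]>.42)&(w[...,0]<.6); print(k.sum(),np.round(np.nanmedian(w[k],0),3))"; python3 bl.py
```

```text
tcp_pos: [0.4926, -0.416, 0.0448]
force: [2.3, -0.7, -0.8]
tcp_pos: [0.4917, -0.4165, 0.0456]
force: [8.5, 2.7, 0.4]
tcp_pos: [0.5226, -0.3524, 0.214]
force: [-0.0, -0.7, -0.4]
75 [ 0.462 -0.429  0.1  ]
t 38.7 tcp [ 0.5218 -0.3527  0.2126] rot [[-0.994, -0.108, -0.002], [-0.108, 0.994, 0.0], [0.002, 0.0, -1.0]] F [ 0.6  0.1 -0.8] gap 0.0 gf 0.0
top 1451 [ -79.2 -106.3] [96.8 86.7] 0.3 z 0.092
top 1442 [-77.9  -2.4] [87.9 97.3] 87.8 z 0.0919
top 1484 [-79.6 103.8] [86.3 96.5] 89.3 z 0.0916
grip 315 [-69. 240.] [60. 27.] 0.0
wrist 6670 [ -80.  -125.2] [100.1  47.5] 0.4 z 0.0921
```

```bash
python3 -c "
from station import job; print(job.sign_off())"
```

```text
the job is handed in; nothing more can be done
None
```

I handed the job in at about 39 s. By camera, all the offcuts are in the tray, the scraper stands on its rest, the three blanks lie square at x ≈ −79 mm (−78 touches the stop), and the isolator is back on; I don't have the judge's result.

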